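# Stack the cups under the tap for rinsing

## Robot

A 7-joint arm with a two-finger parallel gripper is mounted at the origin on the work surface. World frame = base frame: x ahead of the robot, y to its left, z up, the work surface at z = 0. Lengths are in m, angles in rad, forces in N, time in s.
With the tool pointing down it reaches from about 0.425 to 0.875 m from the base axis. Payload 4.7 kg.
Tool frame: the origin (TCP) lies between the finger pads; the fingertips stand 19 mm ahead of it and the grasp point (between the pads) is the TCP (ctrl.tip_extent is the distance from the TCP to the fingertips, in m); z points along the fingers, y is the line along which they close (so a half turn about z gives the same grasp; the last joint's range is limited). The gripper opens to 87 mm and grips with 3 to 60 N. Pads are 19 mm wide; open, the fingers measure 117 mm over their backs; the gripper's body (75 mm by 190 mm) begins 51 mm behind the grasp point.
Start: joints at [-1.319, 0.321, -0.07, 1.45, 0.023, 1.371, -0.057], TCP at [0.153, 0.632, 0.242] pointing down, gripper open.
Joint ranges: [-2.86, 2.86], [-0.3, 2.09], [-1.38, 1.24], [0.06, 2.45], [-1.56, 4.7], [0.09, 2.05], [-2.69, 2.69]. Speed limits (rad/s): [2.57, 2.57, 3.14, 3.14, 3.14, 3.14, 3.14].

## Interface

Orientations are given as a rotation vector (axis times angle).
In Python, from bench import ctrl gives the robot as it stands.
- The arm moves only by the shell command python3 -m crank 'ROWS' [OPENING] [FORCE]. ROWS is JSON, a list of rows, each an object of numbers: "tx", "ty", "tz": the shift along the tool's x, y, z in mm; "turn": the turn about the tool's z in units of 5 degrees (1.0 is 5 degrees). In form: [{"tx": .., "ty": .., "tz": .., "turn": ..}, ...]. A call has 1 to 5 rows; each row is the pose to reach, as a shift and turn from the pose commanded when the call began, along the tool's axes at that moment; what a row does not reach only later rows make up. A row lasts 1/8 s, in which the tool goes at most 62.5 mm and 10.7 degrees, less where a joint would pass 70% of its speed; a pose out of reach is approached as far as the arm can. A call with a gripper value outside its range is refused whole. OPENING is the finger opening in mm, from 0 to 87, set as the call begins (- or left out, the last holds). The fingers move at their own pace and stop on an object; FORCE is the grip in N (left out, the last holds). Time passes only in rows, so rows that repeat a pose let the fingers close. It gives the time, the measured TCP pose, the force, the opening and the grip force at its end, in the units of the state.
- ctrl.get_state(): the state, without advancing time (a new reading comes with each control period).
- ctrl.get_image(name): name is "side" or "top"; returns (picture, depth): 420x560x3 uint8, red, green, blue; 420x560 float32, m along the optical axis (not along the pixel's ray), 0 where there is no reading.
- ctrl.camera_model(name): a dict with "intrinsics" (3x3 intrinsics, pixels), "dist_coeffs" ([k1, k2, p1, p2, k3] as OpenCV has them; the pictures are not rectified), "origin" and "orientation" of the camera in the world. Camera axes: x right, y down, z forward; pixel columns grow to the right and rows downward; lengths in m; the calibration is good to about 2 mm. A picture is of the moment at which its call begins. camera_model takes no time and is no camera call.
- ctrl.close_job(): hands the job in; it is judged then, once.
Trained networks look in the newest picture that a camera, given by its name, has taken for a name from the list of things; names that differ only in an ending like _2 or _b are one class to them, and where a whole thing is asked for, a point or a joint stands for the part that bears it (a point fixed in the world has none). Each returns a list of dicts, best first, with "confidence" (0 to 1); they miss things now and then, are a little off and sometimes report something else, mostly with a low value. They report only what shows in the picture. A call takes as long as a camera call. They do not tell look-alikes from the thing itself.
- ctrl.recognise(camera, query): "xyz" ([x, y, z] in m, in world coordinates, good to about 4 mm: the middle of the surface that is visible of it).
- ctrl.mark_of(camera, query): "xyz" ([x, y, z] in m, in world coordinates, good to about 4 mm: a listed point, or the origin of a listed thing).
The state is a dict: "time": time; "joint_positions": joint angles; "qd": joint speeds; "joint_torque": joint torques, N m; "position": TCP position; "tool_rot": TCP orientation; "ft_force": force on the tool from outside, world axes, zero at the start; "torque": the same for the moment, N m; "grip_width": opening from 0.0 (shut) to 1.0 (fully open); "grip_force": force on a finger pad.
Only numpy, scipy, OpenCV 4.12 (cv2) and the standard library are available. Lean on these libraries where they do the work, as an engineer would, in place of code of your own. Each camera call takes 0.05 s, during which the arm holds its last target. There are 200 camera calls.

## Task

Get the squat metal cups ready for rinsing: swing the tap's spout sideways until its nozzle is no longer above the rinse tray, then nest all the cups upright and fully down in one another, as one stack centred on the drain in the tray, with the spout still aside. Then swing the spout back so that its nozzle is right above the stack, and leave the jar, sponge, mug, soap bottle and shaker where they are.

Things in the scene. Friction and masses are not known exactly. Their poses are not given: they have to be found in the camera images.
- sink: stainless steel rinse tray, fixed: open, 280 (x) by 240 (y) by 45 mm high, walls and floor 5 mm thick; behind it (x = 140 to 215 mm) a 140 mm wide, 45 mm high block carries the swivel tap. Origin at the centre of the tray's underside, x away from the robot to the tap, y left, z up. A short mixer lever beside the tap is not used
- drain (a point): centre of the round drain strainer (80 mm across, flat, flush) in the middle of the tray, on the top face of the tray floor: 0, 0, 5 mm from the tray's origin; axes as the tray's
- spout (a joint): swivel of the tap's spout about the upright axis through spout_hinge, -1.5 to 1.5 rad: at 0 the spout points along the tray's -x, its nozzle right above the drain; positive (anticlockwise from above) swings the nozzle towards the tray's -y. It stays where it is left (friction 0.15 N m)
- spout_hinge (a point): point on the swivel axis at the height of the spout's level tube, 235 mm above the counter; 175 mm along the tray's x from the drain. The riser below it is a 30 mm tube
- spout_grip (a point): good place to take the spout: on the axis of the level tube (22 mm diameter), 120 mm out from the swivel axis, 235 mm above the counter. It moves with the spout: its x points from the nozzle to the swivel axis, its y is level across the tube
- nozzle (a point): centre of the nozzle's mouth, 175 mm out from the swivel axis and 185 mm above the counter; the nozzle is a 29 mm tube that hangs 50 mm down from the end of the spout
- cup1: one of three to five alike squat metal cups without handles standing upright on the counter, straight flaring sides, 48 mm high, 48 mm across at the foot, 67 mm at the rim, wall 2.5 mm, inner floor 20 mm up (double-walled); 120 g. Nested, each sits on the inner floor below it, 20 mm higher, with about 1 mm play. Origin at the centre of its underside, z up to its mouth. May be absent
- cup2: one of three to five alike squat metal cups without handles standing upright on the counter, straight flaring sides, 48 mm high, 48 mm across at the foot, 67 mm at the rim, wall 2.5 mm, inner floor 20 mm up (double-walled); 120 g. Nested, each sits on the inner floor below it, 20 mm higher, with about 1 mm play. Origin at the centre of its underside, z up to its mouth. May be absent
- cup3: one of three to five alike squat metal cups without handles standing upright on the counter, straight flaring sides, 48 mm high, 48 mm across at the foot, 67 mm at the rim, wall 2.5 mm, inner floor 20 mm up (double-walled); 120 g. Nested, each sits on the inner floor below it, 20 mm higher, with about 1 mm play. Origin at the centre of its underside, z up to its mouth. May be absent
- cup4: one of three to five alike squat metal cups without handles standing upright on the counter, straight flaring sides, 48 mm high, 48 mm across at the foot, 67 mm at the rim, wall 2.5 mm, inner floor 20 mm up (double-walled); 120 g. Nested, each sits on the inner floor below it, 20 mm higher, with about 1 mm play. Origin at the centre of its underside, z up to its mouth. May be absent
- cup5: one of three to five alike squat metal cups without handles standing upright on the counter, straight flaring sides, 48 mm high, 48 mm across at the foot, 67 mm at the rim, wall 2.5 mm, inner floor 20 mm up (double-walled); 120 g. Nested, each sits on the inner floor below it, 20 mm higher, with about 1 mm play. Origin at the centre of its underside, z up to its mouth. May be absent
- jar: bystander among the cups: closed amber glass jar with a steel cap, 64 mm across, 100 mm high; origin at the centre of its underside
- sponge: bystander: sponge 70 by 45 by 25 mm lying in a near corner of the tray; origin at the centre of its underside
- mug: bystander: blue mug with handle, 80 mm across, 95 mm high; origin at the centre of its underside
- soap: bystander: soap bottle, 60 mm across, 190 mm high; origin at the centre of its underside
- shaker: bystander: small glass shaker, 40 mm across, 80 mm high; origin at the centre of its underside
Not all that is in view belongs to the job. Leave any blue look-alike of the cup5 alone. Leave any red look-alike of the cup3 alone.

How it is judged:
On the way, in this order (a step that is already met when the one before it is completed fails the run):
1. the spout is swung aside: its nozzle is beyond the left or right edge of the tray ((y of nozzle in the frame of sink above 0.12 m or y of nozzle in the frame of sink below -0.12 m)), for 0.2 s.
2. with the spout still aside, all cups stand nested in one stack on the drain (horizontal distance between each of cup1, cup2, cup3, cup4, cup5 and drain below 0.02 m and angle between each of cup1, cup2, cup3, cup4, cup5's own z axis and vertical below 0.12 rad and (z of cup1 in the frame of drain between -0.005 and 0.006 m or z of cup1 in the frame of cup2 between 0.015 and 0.027 m or z of cup1 in the frame of cup3 between 0.015 and 0.027 m or z of cup1 in the frame of cup4 between 0.015 and 0.027 m or z of cup1 in the frame of cup5 between 0.015 and 0.027 m) and (z of cup2 in the frame of drain between -0.005 and 0.006 m or z of cup2 in the frame of cup1 between 0.015 and 0.027 m or z of cup2 in the frame of cup3 between 0.015 and 0.027 m or z of cup2 in the frame of cup4 between 0.015 and 0.027 m or z of cup2 in the frame of cup5 between 0.015 and 0.027 m) and (z of cup3 in the frame of drain between -0.005 and 0.006 m or z of cup3 in the frame of cup1 between 0.015 and 0.027 m or z of cup3 in the frame of cup2 between 0.015 and 0.027 m or z of cup3 in the frame of cup4 between 0.015 and 0.027 m or z of cup3 in the frame of cup5 between 0.015 and 0.027 m) and (z of cup4 in the frame of drain between -0.005 and 0.006 m or z of cup4 in the frame of cup1 between 0.015 and 0.027 m or z of cup4 in the frame of cup2 between 0.015 and 0.027 m or z of cup4 in the frame of cup3 between 0.015 and 0.027 m or z of cup4 in the frame of cup5 between 0.015 and 0.027 m) and (z of cup5 in the frame of drain between -0.005 and 0.006 m or z of cup5 in the frame of cup1 between 0.015 and 0.027 m or z of cup5 in the frame of cup2 between 0.015 and 0.027 m or z of cup5 in the frame of cup3 between 0.015 and 0.027 m or z of cup5 in the frame of cup4 between 0.015 and 0.027 m) and (y of nozzle in the frame of sink above 0.12 m or y of nozzle in the frame of sink below -0.12 m)), for 0.3 s.
At the end, for the whole second after the job is handed in: All cups stand upright (7 degrees) in one nested stack within 20 mm of the drain centre, the lowest on the tray floor, each other fully down in the one below (15 to 27 mm higher), at rest; the nozzle is within 25 mm horizontally of the drain centre and still (horizontal distance between each of cup1, cup2, cup3, cup4, cup5 and drain below 0.02 m and angle between each of cup1, cup2, cup3, cup4, cup5's own z axis and vertical below 0.12 rad and (z of cup1 in the frame of drain between -0.005 and 0.006 m or z of cup1 in the frame of cup2 between 0.015 and 0.027 m or z of cup1 in the frame of cup3 between 0.015 and 0.027 m or z of cup1 in the frame of cup4 between 0.015 and 0.027 m or z of cup1 in the frame of cup5 between 0.015 and 0.027 m) and (z of cup2 in the frame of drain between -0.005 and 0.006 m or z of cup2 in the frame of cup1 between 0.015 and 0.027 m or z of cup2 in the frame of cup3 between 0.015 and 0.027 m or z of cup2 in the frame of cup4 between 0.015 and 0.027 m or z of cup2 in the frame of cup5 between 0.015 and 0.027 m) and (z of cup3 in the frame of drain between -0.005 and 0.006 m or z of cup3 in the frame of cup1 between 0.015 and 0.027 m or z of cup3 in the frame of cup2 between 0.015 and 0.027 m or z of cup3 in the frame of cup4 between 0.015 and 0.027 m or z of cup3 in the frame of cup5 between 0.015 and 0.027 m) and (z of cup4 in the frame of drain between -0.005 and 0.006 m or z of cup4 in the frame of cup1 between 0.015 and 0.027 m or z of cup4 in the frame of cup2 between 0.015 and 0.027 m or z of cup4 in the frame of cup3 between 0.015 and 0.027 m or z of cup4 in the frame of cup5 between 0.015 and 0.027 m) and (z of cup5 in the frame of drain between -0.005 and 0.006 m or z of cup5 in the frame of cup1 between 0.015 and 0.027 m or z of cup5 in the frame of cup2 between 0.015 and 0.027 m or z of cup5 in the frame of cup3 between 0.015 and 0.027 m or z of cup5 in the frame of cup4 between 0.015 and 0.027 m) and linear speed of each of cup1, cup2, cup3, cup4, cup5 below 0.02 m/s and horizontal distance between nozzle and drain below 0.025 m and velocity of joint spout between -0.05 and 0.05 rad/s); the robot touches nothing.
It fails at once if the jar, mug, soap bottle or shaker is knocked over or moved more than 6 cm (distance of any of jar, mug, soap, shaker from where it was at the start of the episode above 0.06 m or angle between any of jar, mug, soap, shaker's own z axis and vertical above 0.6 rad).
It fails at once if the sponge is moved more than 6 cm (distance of sponge from where it was at the start of the episode above 0.06 m).
Of cup1, cup2, cup3, cup4, cup5 only 3 to 5 are there at a start; the rules pass over those that are not, and their reading is None.
At some moment in a run one of cup1, cup2, cup3, cup4, cup5 may be knocked a few centimetres aside while the robot is not near it.
It also fails if it takes over 210 s, if anything falls off the work surface, if the arm or the gripper's body presses on something with over 40 N, if the wrist force passes 120 N, or if a joint passes its speed limit or range.

## Working session

There is one attempt and no reset: what is moved stays moved. The work goes in short steps, Python scripts to look and compute and a shell command to move; the robot and the scene stay as the last step left them, time stands still between calls to the robot, and variables do not carry over. Pictures are saved under pics/ and viewed, at most 14 in all, crops included, and the job is handed in when it is done.

```bash
ls; mkdir -p pics; cat > h.py <<'E'
import numpy as np, cv2
from scipy.spatial.transform import Rotation as R
from bench import ctrl
def cam(n):
    m=ctrl.camera_model(n); K=np.array(m["intrinsics"],float); D=np.array(m["dist_coeffs"],float)
    o=np.array(m["orientation"],float); Rm=o if o.shape==(3,3) else R.from_rotvec(o).as_matrix()
    return K,D,Rm,np.array(m["origin"],float)
def cloud(n,depth):
    K,D,Rm,t=cam(n); h,w=depth.shape
    u,v=np.meshgrid(np.arange(w),np.arange(h))
    p=cv2.undistortPoints(np.stack([u,v],-1).reshape(-1,1,2).astype(np.float64),K,D).reshape(h,w,2)
    c=np.dstack([p*depth[...,None],depth]); return c@Rm.T+t
def toolshift(dw):
    s=ctrl.get_state(); return R.from_rotvec(s["tool_rot"]).inv().apply(np.array(dw))*1000
E
python3 - <<'E'
from h import *
for n in("top","side"):
    p,d=ctrl.get_image(n); cv2.imwrite(f"pics/{n}0.png",cv2.cvtColor(p,cv2.COLOR_RGB2BGR)); np.save(f"/tmp/{n}0.npy",d)
    m=ctrl.camera_model(n); print(n,np.round(m["origin"],3),m["orientation"])
    for q in("cup1","jar","sponge","mug","soap","shaker","drain","spout_hinge","spout_grip","nozzle","sink"):
        try: print(q,[(np.round(r["xyz"],3).tolist(),round(r["confidence"],2)) for r in ctrl.mark_of(n,q)])
        except Exception as e: print(q,e)
s=ctrl.get_state(); print(s)
print(R.from_rotvec(s["tool_rot"]).as_matrix().round(3))
E
```

```text
pics
top [0.358 0.005 1.339] [-2.13474716  2.13207073 -0.20897294]
cup1 [([0.503, -0.495, -0.001], 0.87), ([0.596, -0.42, 0.001], 0.81), ([0.437, -0.376, -0.002], 0.73), ([0.604, -0.284, 0.001], 0.69), ([0.438, -0.108, 0.001], 0.65), ([0.591, -0.125, -0.0], 0.61), ([0.578, -0.025, -0.001], 0.6)]
jar [([0.447, -0.271, -0.002], 0.61), ([0.581, 0.19, 0.24], 0.56)]
sponge [([0.434, 0.245, 0.006], 0.57)]
mug [([0.727, -0.24, -0.001], 0.55)]
soap [([0.576, 0.466, -0.002], 0.59)]
shaker [([0.681, -0.34, -0.001], 0.53), ([0.597, -0.422, -0.001], 0.37)]
drain [([0.532, 0.19, 0.005], 0.77), ([0.572, 0.464, 0.0], 0.57)]
spout_hinge [([0.528, 0.192, 0.006], 0.66), ([0.7, 0.217, 0.235], 0.58)]
spout_grip [([0.579, 0.19, 0.238], 0.64), ([0.447, -0.274, -0.001], 0.37), ([0.602, -0.284, 0.003], 0.27)]
nozzle [([0.527, 0.181, 0.183], 0.74)]
sink [([0.526, 0.194, 0.003], 0.59)]
side [-0.002 -0.762  1.012] [-2.19053275  0.76012226 -0.34115938]
cup1 [([0.498, -0.494, -0.002], 0.89), ([0.59, -0.127, -0.002], 0.78), ([0.441, -0.373, -0.0], 0.74), ([0.577, -0.021, 0.004], 0.69), ([0.603, -0.285, -0.0], 0.6
[... 561 characters left out ...]
56,
        1.37079386, -0.05689636]), 'qd': array([-1.43186296e-03, -1.39789198e-05, -1.33343615e-04,  1.47944633e-03,
       -1.87043336e-03,  1.20291806e-03, -1.16537839e-03]), 'joint_torque': array([-9.82387974e-05, -4.91117656e+01, -4.03370233e-01, -3.12776649e+01,
       -6.37944904e-02,  3.37172567e-02,  5.25829620e-06]), 'position': array([0.1531498 , 0.63173379, 0.24160794]), 'tool_rot': array([3.72613437e-01, 3.11935657e+00, 1.87440141e-04]), 'ft_force': array([-0.06735598, -0.99744858, -0.73814272]), 'torque': array([ 0.0098505 ,  0.02718898, -0.00292561]), 'grip_force': 0.0, 'grip_width': 1.0011788080315673}
[[-0.972  0.236  0.   ]
 [ 0.236  0.972  0.   ]
 [-0.     0.    -1.   ]]
```

View pics/top0.png

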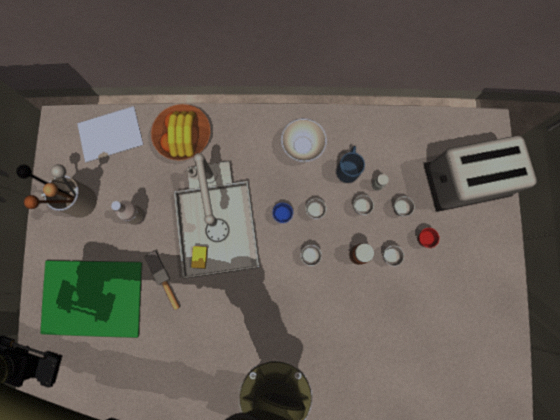

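View pics/side0.png

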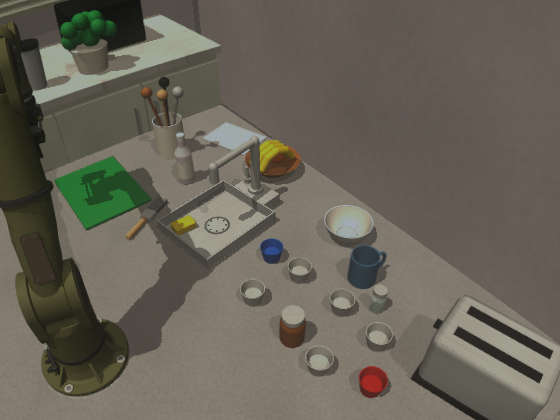

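Top view: sink centre ≈(216,230) with spout tube from (198,160) to (210,220). Five steel cups sit at (316,208), (311,255), (362,205), (403,206) and (393,256). The blue look-alike at (283,213) and the red one at (428,238) stay put. I'll confirm that in one crop and refine the poses.

```bash
cat >> h.py <<'E'
from scipy.optimize import least_squares
def fitcups(n="top",P=None,guess=(),z=0.048,d=None):
    if P is None:
        p,d=ctrl.get_image(n); P=cloud(n,d)
    out=[]
    for g in guess:
        c=np.array(g[:2],float)
        for _ in range(4):
            r=np.hypot(*(P[...,:2]-c).transpose(2,0,1))
            q=P[(r<0.045)&(abs(P[...,2]-z)<0.006)]
            if len(q)<8: c=c*np.nan;break
            c=least_squares(lambda c:np.hypot(q[:,0]-c[0],q[:,1]-c[1])-0.0323,c,loss="soft_l1",f_scale=0.002).x
        out.append((c.round(4).tolist(),len(q),round(float(np.median(q[:,2])),4) if len(q) else None))
    return out
def go(xyz,yaw):
    "yaw = world angle (deg) of tool y; prints shift in tool mm and turn units"
    s=ctrl.get_state(); M=R.from_rotvec(s["tool_rot"]).as_matrix()
    d=M.T@(np.array(xyz)-s["position"])*1000
    y=np.degrees(np.arctan2(M[1,1],M[0,1])); dy=(yaw-y+180)%360-180
    print("tx %.0f ty %.0f tz %.0f turn %.2f  (alt turn %.2f) j7 %.2f"%(*d,-dy/5,-(dy-np.sign(dy)*180)/5,s["joint_positions"][6]))
E
python3 - <<'E'
from h import *
g=[(.597,-.42),(.437,-.375),(.604,-.284),(.438,-.11),(.59,-.126),(.578,-.025),(.503,-.495)]
for n in("top","side"):
    d=np.load(f"/tmp/{n}0.npy"); P=cloud(n,d)
    for a in fitcups(n,P,g): print(n,a)
    q=P[(abs(P[...,2]-.045)<.006)&(abs(P[...,0]-.53)<.2)&(abs(P[...,1]-.19)<.17)]
    print("rimpts",len(q),cv2.minAreaRect((q[:,:2]*1000).astype(np.float32)))
    q=P[(abs(P[...,2]-.246)<.012)&(abs(P[...,0]-.6)<.14)&(abs(P[...,1]-.2)<.08)]
    print("tube",len(q),cv2.fitLine((q[:,:2]*1000).astype(np.float32),cv2.DIST_L2,0,.01,.01).ravel(),q.min(0),q.max(0))
im=cv2.imread("pics/top0.png")[160:290,170:450]; cv2.imwrite("pics/crop0.png",cv2.resize(im,None,fx=2.8,fy=2.8,interpolation=cv2.INTER_CUBIC))
go((.58,.195,.33),102)
E
```

```text
top ([0.5982, -0.4162], 73, 0.0463)
top ([0.4375, -0.3728], 75, 0.047)
top ([0.6027, -0.2808], 67, 0.0466)
top ([0.4406, -0.1109], 74, 0.0467)
top ([0.5893, -0.1285], 72, 0.0466)
top ([0.5755, -0.0217], 70, 0.0466)
top ([0.4943, -0.4927], 73, 0.0465)
rimpts 995 ((560.3223266601562, 197.70314025878906), (354.3905334472656, 242.42059326171875), 8.308403968811035)
tube 594 [9.7745556e-01 2.1114127e-01 6.0923706e+02 1.9806804e+02] [0.51324365 0.16771598 0.23471364] [0.70729457 0.23251424 0.25350463]
side ([0.6003, -0.4186], 141, 0.0468)
side ([0.441, -0.3767], 153, 0.0466)
side ([0.6049, -0.2845], 141, 0.0463)
side ([0.4435, -0.1127], 106, 0.0459)
side ([0.5917, -0.1308], 105, 0.0459)
side ([0.5779, -0.0237], 93, 0.0464)
side ([0.498, -0.4955], 149, 0.0468)
rimpts 962 ((556.527099609375, 194.1534881591797), (344.17767333984375, 246.26998901367188), 8.21623420715332)
tube 400 [9.7972268e-01 2.0035829e-01 6.0835596e+02 1.9177502e+02] [0.51449949 0.16588115 0.23407595] [0.71130854 0.22567571 0.25212648]
tx -518 ty -324 tz -88 turn -5.12  (alt turn 30.88) j7 -0.06
```

View pics/crop0.png

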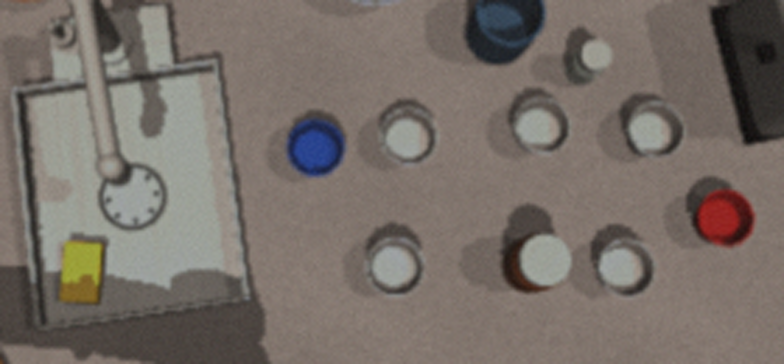

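The crop confirms the five plain steel cups. Blue and red are the look-alikes. The tray is yawed 8.3°, the drain is near (0.526, 0.191), the hinge near (0.700, 0.217), and the spout direction is 12°. Next I go above the spout grip point.

```bash
python3 -m crank '[{"tx":-50,"ty":-31,"tz":-40,"turn":0},{"tx":-100,"ty":-62,"tz":-80,"turn":0},{"tx":-150,"ty":-94,"tz":-88,"turn":0},{"tx":-200,"ty":-125,"tz":-88,"turn":0},{"tx":-250,"ty":-156,"tz":-88,"turn":0}]' 87 && python3 -m crank '[{"tx":-50,"ty":-31,"tz":0,"turn":0},{"tx":-100,"ty":-62,"tz":0,"turn":0},{"tx":-150,"ty":-94,"tz":0,"turn":0},{"tx":-200,"ty":-125,"tz":0,"turn":0},{"tx":-250,"ty":-156,"tz":0,"turn":0}]' && python3 -m crank '[{"tx":-15,"ty":-10,"tz":0,"turn":-2},{"tx":-15,"ty":-10,"tz":0,"turn":-4},{"tx":-15,"ty":-10,"tz":0,"turn":-5.1},{"tx":-15,"ty":-10,"tz":0,"turn":-5.1}]' && python3 -c "
from h import *
go((.583,.192,.24),102)"
```

```text
time: 1.82
position: [0.3568, 0.4238, 0.3304]
tool_rot: [0.372, 3.119, 0.003]
ft_force: [0.4, -0.5, -0.3]
grip_width: 1.002
grip_force: 0.0
time: 2.45
position: [0.5627, 0.2133, 0.3299]
tool_rot: [0.372, 3.119, 0.001]
ft_force: [0.6, 0.7, -0.3]
grip_width: 0.998
grip_force: 0.0
time: 2.95
position: [0.5739, 0.2014, 0.3296]
tool_rot: [-0.323, 3.125, 0.0]
ft_force: [-0.3, 0.3, -0.0]
grip_width: 0.996
grip_force: 0.0
tx -7 ty -11 tz 90 turn -0.04  (alt turn 35.96) j7 1.44
```

```bash
python3 -m crank '[{"tx":-7,"ty":-11,"tz":20,"turn":0},{"tx":-7,"ty":-11,"tz":55,"turn":0},{"tx":-7,"ty":-11,"tz":90,"turn":0},{"tx":-7,"ty":-11,"tz":90,"turn":0}]' && python3 -m crank '[{"tx":0,"ty":0,"tz":0,"turn":0},{"tx":0,"ty":0,"tz":0,"turn":0},{"tx":0,"ty":0,"tz":0,"turn":0},{"tx":0,"ty":0,"tz":0,"turn":0}]' 30 10 && python3 -c "
from h import *
s=ctrl.get_state();print(s['position'])
# arc to joint angle steps: hinge, dir
h=np.array([.700,.217]); M=R.from_rotvec(s['tool_rot']).as_matrix()
a0=np.arctan2(*(h-s['position'][:2])[::-1])
r=np.hypot(*(h-s['position'][:2]));print(np.degrees(a0),r)
for k in range(1,6):
  a=a0-np.radians(6*k); p=h-r*np.array([np.cos(a),np.sin(a)])
  d=M.T@np.append(p-s['position'][:2],0)*1000; print(d.round(0),6*k/5)
"
```

```text
time: 3.45
position: [0.5811, 0.1907, 0.2352]
tool_rot: [0.322, -3.118, 0.004]
ft_force: [0.9, -0.2, -0.6]
grip_width: 0.999
grip_force: 0.0
time: 3.95
position: [0.5832, 0.1923, 0.2402]
tool_rot: [-0.325, 3.124, 0.001]
ft_force: [0.3, -0.0, -0.3]
grip_width: 0.625
grip_force: 0.0
[0.58323766 0.19227705 0.24022572]
11.955084033250051 0.11935103174265242
[-1. 12.  0.] 1.2
[-3. 25.  0.] 2.4
[-6. 37.  0.] 3.6
[-10.  49.   0.] 4.8
[-16.  60.   0.] 6.0
```

```bash
python3 -m crank '[{"tx":0,"ty":0,"tz":0,"turn":0},{"tx":0,"ty":0,"tz":0,"turn":0},{"tx":0,"ty":0,"tz":0,"turn":0},{"tx":0,"ty":0,"tz":0,"turn":0},{"tx":0,"ty":0,"tz":0,"turn":0}]' 30 10 && python3 -m crank '[{"tx":-1,"ty":12,"tz":0,"turn":1.2},{"tx":-3,"ty":25,"tz":0,"turn":2.4},{"tx":-6,"ty":37,"tz":0,"turn":3.6},{"tx":-10,"ty":49,"tz":0,"turn":4.8},{"tx":-16,"ty":60,"tz":0,"turn":6}]' && python3 -m crank '[{"tx":-1,"ty":12,"tz":0,"turn":1.2},{"tx":-3,"ty":25,"tz":0,"turn":2.4},{"tx":-6,"ty":37,"tz":0,"turn":3.6},{"tx":-10,"ty":49,"tz":0,"turn":4.8},{"tx":-16,"ty":60,"tz":0,"turn":6}]' && python3 -m crank '[{"tx":0,"ty":6,"tz":0,"turn":0.6},{"tx":-1,"ty":12,"tz":0,"turn":1.2},{"tx":-1,"ty":12,"tz":0,"turn":1.2}]' && python3 -m crank '[{"tx":0,"ty":0,"tz":0,"turn":0},{"tx":0,"ty":0,"tz":0,"turn":0},{"tx":0,"ty":0,"tz":0,"turn":0},{"tx":0,"ty":0,"tz":0,"turn":0}]' 70 && python3 - <<'E'
from h import *
for n in("top","side"):
    p,d=ctrl.get_image(n); print([(np.round(r["xyz"],3).tolist(),round(r["confidence"],2)) for r in ctrl.mark_of(n,"nozzle")])
E
```

```text
time: 4.58
position: [0.583, 0.1921, 0.2395]
tool_rot: [-0.325, 3.125, 0.0]
ft_force: [-0.5, 0.4, 0.6]
grip_width: 0.344
grip_force: 0.0
time: 5.2
position: [0.5862, 0.2538, 0.2395]
tool_rot: [-0.501, -3.101, 0.002]
ft_force: [-0.9, -1.0, 1.4]
grip_width: 0.346
grip_force: 0.8
time: 5.82
position: [0.6201, 0.306, 0.2394]
tool_rot: [-1.286, -2.866, 0.002]
ft_force: [-0.8, -1.1, 1.2]
grip_width: 0.347
grip_force: 0.7
time: 6.2
position: [0.6298, 0.3137, 0.2392]
tool_rot: [1.428, 2.798, -0.001]
ft_force: [-0.6, -0.6, -0.1]
grip_width: 0.346
grip_force: 0.0
time: 6.7
position: [0.6298, 0.3134, 0.2397]
tool_rot: [1.429, 2.798, 0.0]
ft_force: [0.5, -0.0, -0.2]
grip_width: 0.716
grip_force: 0.0
[([0.594, -0.125, -0.002], 0.45)]
[([0.591, 0.357, 0.184], 0.89), ([0.449, -0.264, -0.001], 0.74), ([0.602, -0.418, 0.002], 0.56)]
```

```bash
python3 -m crank '[{"tx":0,"ty":0,"tz":-50,"turn":0},{"tx":0,"ty":0,"tz":-100,"turn":0},{"tx":0,"ty":0,"tz":-100,"turn":0}]' 87 && python3 -c "
from h import *
go((.5905,-.129,.25),180);go((.5905,-.129,.25),0)"
```

```text
time: 7.28
position: [0.6316, 0.3138, 0.3453]
tool_rot: [1.427, 2.793, 0.012]
ft_force: [0.2, -0.7, -0.7]
grip_width: 0.983
grip_force: 0.0
tx -335 ty -294 tz 93 turn -28.83  (alt turn 7.17) j7 0.24
tx -335 ty -294 tz 93 turn 7.17  (alt turn -28.83) j7 0.24
```

```bash
python3 -m crank '[{"tx":0,"ty":0,"tz":0,"turn":2},{"tx":0,"ty":0,"tz":0,"turn":4},{"tx":0,"ty":0,"tz":0,"turn":6},{"tx":0,"ty":0,"tz":0,"turn":7.17},{"tx":0,"ty":0,"tz":0,"turn":7.17}]' && python3 -c "
from h import *
go((.5905,-.129,.25),0)"
```

```text
time: 7.9
position: [0.6295, 0.3134, 0.3386]
tool_rot: [-2.22, -2.223, 0.002]
ft_force: [0.6, -0.3, 0.5]
grip_width: 1.001
grip_force: 0.0
tx -442 ty -40 tz 89 turn 0.02  (alt turn -35.98) j7 -0.36
```

```bash
python3 -m crank '[{"tx":-60,"ty":-8,"tz":0,"turn":0},{"tx":-120,"ty":-16,"tz":0,"turn":0},{"tx":-180,"ty":-24,"tz":0,"turn":0},{"tx":-240,"ty":-32,"tz":0,"turn":0},{"tx":-300,"ty":-40,"tz":20,"turn":0}]' && python3 -m crank '[{"tx":-50,"ty":0,"tz":20,"turn":0},{"tx":-100,"ty":0,"tz":50,"turn":0},{"tx":-142,"ty":0,"tz":69,"turn":0},{"tx":-142,"ty":0,"tz":100,"turn":0}]' && python3 - <<'E'
from h import *
s=fitcups("side",guess=[(.5905,-.129)]);t=fitcups("top",guess=[(.5905,-.129)]);print(s,t)
go((.5905,-.129,.055),0)
E
```

```text
time: 8.52
position: [0.5903, 0.0124, 0.321]
tool_rot: [2.217, 2.223, 0.005]
ft_force: [1.2, -0.0, -0.7]
grip_width: 0.997
grip_force: 0.0
time: 9.02
position: [0.5894, -0.1331, 0.22]
tool_rot: [2.225, 2.214, -0.001]
ft_force: [-0.3, 1.6, -0.4]
grip_width: 0.997
grip_force: 0.0
[([0.5921, -0.131], 103, 0.0457)] [([nan, nan], 0, None)]
tx -1 ty 4 tz 161 turn 0.00  (alt turn -36.00) j7 0.33
```

```bash
python3 -m crank '[{"tx":-1,"ty":2,"tz":60,"turn":0},{"tx":-1,"ty":2,"tz":115,"turn":0},{"tx":-1,"ty":2,"tz":145,"turn":0},{"tx":-1,"ty":2,"tz":161,"turn":0},{"tx":-1,"ty":2,"tz":161,"turn":0}]' && python3 -m crank '[{"tx":0,"ty":0,"tz":0,"turn":0},{"tx":0,"ty":0,"tz":0,"turn":0},{"tx":0,"ty":0,"tz":0,"turn":0},{"tx":0,"ty":0,"tz":0,"turn":0},{"tx":0,"ty":0,"tz":0,"turn":0}]' 50 15 && python3 -m crank '[{"tx":0,"ty":0,"tz":-40,"turn":0},{"tx":0,"ty":0,"tz":-90,"turn":0},{"tx":0,"ty":0,"tz":-140,"turn":0},{"tx":0,"ty":0,"tz":-140,"turn":0}]' && python3 - <<'E'
from h import *
for n in("side",):
    p,d=ctrl.get_image(n);cv2.imwrite("pics/grasp1.png",cv2.cvtColor(p,cv2.COLOR_RGB2BGR)[140:340,150:400].repeat(2,0).repeat(2,1)); P=cloud(n,d)
    s=ctrl.get_state()['position']; print(s,fitcups(n,P,[s[:2]],z=s[2]-.009))
    print([(np.round(r["xyz"],3).tolist(),round(r["confidence"],2)) for r in ctrl.mark_of(n,"cup1")])
go((.526,.191,.2),0)
E
```

```text
time: 9.75
position: [0.5923, -0.1277, 0.0589]
tool_rot: [-2.219, -2.223, 0.0]
ft_force: [0.3, -0.2, 0.7]
grip_width: 0.999
grip_force: 0.0
time: 10.38
position: [0.5924, -0.1285, 0.0599]
tool_rot: [2.221, 2.222, 0.001]
ft_force: [-2.0, -0.4, 6.7]
grip_width: 0.743
grip_force: 15.0
time: 10.88
position: [0.5947, -0.1293, 0.2032]
tool_rot: [2.217, 2.217, 0.009]
ft_force: [-0.1, 0.3, -3.4]
grip_width: 0.745
grip_force: 15.0
[ 0.59308166 -0.12858412  0.20045122] [([0.5949, -0.1299], 123, 0.1903)]
[([0.496, -0.489, -0.001], 0.87), ([0.596, -0.128, 0.143], 0.85), ([0.604, -0.284, -0.001], 0.8), ([0.438, -0.108, 0.003], 0.66), ([0.438, -0.374, 0.004], 0.65), ([0.604, -0.421, 0.003], 0.58), ([0.575, -0.024, 0.001], 0.55)]
tx 319 ty -66 tz -1 turn 0.01  (alt turn -35.99) j7 0.34
```

View pics/grasp1.png

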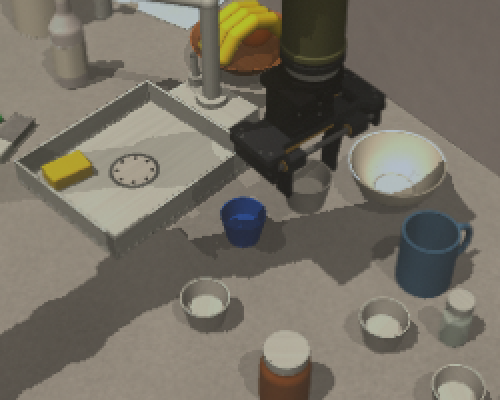

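```bash
python3 -m crank '[{"tx":60,"ty":-12,"tz":0,"turn":0},{"tx":120,"ty":-24,"tz":0,"turn":0},{"tx":180,"ty":-36,"tz":0,"turn":0},{"tx":240,"ty":-48,"tz":0,"turn":0},{"tx":290,"ty":-60,"tz":0,"turn":0}]' && python3 -m crank '[{"tx":29,"ty":-6,"tz":0,"turn":0},{"tx":29,"ty":-6,"tz":0,"turn":0}]' && python3 - <<'E'
from h import *
p,d=ctrl.get_image("side")
def px(n,u,v,z):
    K,D,Rm,t=cam(n); r=Rm@np.append(cv2.undistortPoints(np.array([[[u,v]]],float),K,D).ravel(),1); return (t+r*(z-t[2])/r[2]).round(4)
print(px("side",217.5,225,.005),px("top",217,230.5,.005))
s=ctrl.get_state()['position'];P=cloud("side",d); print(s,fitcups("side",P,[s[:2]],z=s[2]-.009))
go((.526,.191,.066),0)
E
```

```text
time: 11.6
position: [0.5298, 0.1642, 0.1966]
tool_rot: [-2.217, -2.223, 0.005]
ft_force: [1.1, 0.0, -0.6]
grip_width: 0.741
grip_force: 15.0
time: 11.85
position: [0.5236, 0.1938, 0.1964]
tool_rot: [-2.213, -2.227, 0.006]
ft_force: [0.1, -0.9, -2.3]
grip_width: 0.736
grip_force: 15.0
[0.5291 0.1881 0.005 ] [0.5221 0.192  0.005 ]
[0.52452316 0.19118723 0.1967737 ] [([0.5235, 0.1919], 77, 0.186)]
tx 0 ty 2 tz 131 turn 0.04  (alt turn -35.96) j7 -0.31
```

```bash
python3 -m crank '[{"tx":0,"ty":1,"tz":50,"turn":0},{"tx":0,"ty":1,"tz":95,"turn":0},{"tx":0,"ty":1,"tz":122,"turn":0},{"tx":0,"ty":1,"tz":131,"turn":0},{"tx":0,"ty":1,"tz":131,"turn":0}]' && python3 -m crank '[{"tx":0,"ty":0,"tz":0,"turn":0},{"tx":0,"ty":0,"tz":0,"turn":0},{"tx":0,"ty":0,"tz":0,"turn":0},{"tx":0,"ty":0,"tz":0,"turn":0}]' 87 && python3 -m crank '[{"tx":0,"ty":0,"tz":-30,"turn":0},{"tx":0,"ty":0,"tz":-80,"turn":0},{"tx":0,"ty":0,"tz":-140,"turn":0},{"tx":-60,"ty":0,"tz":-140,"turn":0},{"tx":-120,"ty":0,"tz":-140,"turn":0}]' && python3 - <<'E'
from h import *
g=[(.526,.191)]
print(fitcups("side",guess=g,z=.053),fitcups("top",guess=g,z=.053))
c=[(.6,-.418),(.4395,-.375),(.604,-.283),(.442,-.112)]
print(fitcups("side",guess=c));print(fitcups("top",guess=c))
go((.442,-.112,.2),0)
E
```

```text
time: 12.52
position: [0.5274, 0.1888, 0.0678]
tool_rot: [2.223, 2.219, -0.001]
ft_force: [-0.3, 0.4, -2.5]
grip_width: 0.74
grip_force: 15.2
time: 13.02
position: [0.5271, 0.1908, 0.0682]
tool_rot: [2.221, 2.222, 0.001]
ft_force: [-0.5, 0.8, 0.2]
grip_width: 0.986
grip_force: 0.0
time: 13.65
position: [0.5275, 0.0698, 0.2091]
tool_rot: [2.217, 2.224, 0.004]
ft_force: [0.8, -1.4, 0.6]
grip_width: 0.994
grip_force: 0.0
[([0.5293, 0.185], 78, 0.0506)] [([0.5268, 0.1863], 55, 0.0513)]
[([0.6005, -0.4184], 135, 0.0467), ([0.4411, -0.3766], 146, 0.0467), ([0.6047, -0.2842], 133, 0.0468), ([0.4431, -0.1129], 105, 0.0463)]
[([0.5984, -0.4159], 75, 0.0461), ([0.4374, -0.3721], 73, 0.0463), ([0.6024, -0.2808], 69, 0.047), ([0.4404, -0.1111], 70, 0.0468)]
tx -182 ty -85 tz 8 turn -0.03  (alt turn 35.97) j7 -0.13
```

```bash
python3 -m crank '[{"tx":-55,"ty":-25,"tz":0,"turn":0},{"tx":-110,"ty":-50,"tz":8,"turn":0},{"tx":-160,"ty":-75,"tz":8,"turn":0},{"tx":-182,"ty":-85,"tz":8,"turn":0},{"tx":-182,"ty":-85,"tz":30,"turn":0}]' && python3 -m crank '[{"tx":0,"ty":0,"tz":0,"turn":0}]' && python3 - <<'E'
from h import *
print(fitcups("side",guess=[(.442,-.112)]))
go((.442,-.112,.058),0)
E
```

```text
time: 14.48
position: [0.4436, -0.1118, 0.1793]
tool_rot: [2.22, 2.219, 0.007]
ft_force: [0.9, 1.0, -0.8]
grip_width: 1.001
grip_force: 0.0
time: 14.6
position: [0.4417, -0.1099, 0.177]
tool_rot: [-2.217, -2.223, 0.002]
ft_force: [-0.1, 0.3, 0.2]
grip_width: 0.995
grip_force: 0.0
[([0.4434, -0.1125], 107, 0.046)]
tx -2 ty -0 tz 120 turn 0.03  (alt turn -35.97) j7 0.12
```

```bash
python3 -m crank '[{"tx":-1,"ty":0,"tz":55,"turn":0},{"tx":-1,"ty":0,"tz":100,"turn":0},{"tx":-1,"ty":0,"tz":119,"turn":0},{"tx":-1,"ty":0,"tz":119,"turn":0}]' && python3 -m crank '[{"tx":0,"ty":0,"tz":0,"turn":0},{"tx":0,"ty":0,"tz":0,"turn":0},{"tx":0,"ty":0,"tz":0,"turn":0},{"tx":0,"ty":0,"tz":0,"turn":0}]' 50 15 && python3 -m crank '[{"tx":0,"ty":0,"tz":-40,"turn":0},{"tx":0,"ty":0,"tz":-90,"turn":0},{"tx":0,"ty":0,"tz":-140,"turn":0},{"tx":50,"ty":14,"tz":-140,"turn":0},{"tx":100,"ty":28,"tz":-140,"turn":0}]' && python3 -m crank '[{"tx":60,"ty":17,"tz":0,"turn":0},{"tx":120,"ty":34,"tz":0,"turn":0},{"tx":170,"ty":51,"tz":0,"turn":0},{"tx":199,"ty":58,"tz":0,"turn":0},{"tx":199,"ty":58,"tz":0,"turn":0}]' && python3 - <<'E'
from h import *
p,d=ctrl.get_image("side")
s=ctrl.get_state()['position'];P=cloud("side",d); print(s,fitcups("side",P,[s[:2]],z=s[2]-.009), fitcups("side",P,[(.528,.187)],z=.053))
go((.528,.187,.087),0)
E
```

```text
time: 15.15
position: [0.4419, -0.1115, 0.0582]
tool_rot: [-2.218, -2.223, 0.004]
ft_force: [-0.5, 1.0, 0.2]
grip_width: 0.997
grip_force: 0.0
time: 15.65
position: [0.4428, -0.1123, 0.0598]
tool_rot: [2.221, 2.222, 0.003]
ft_force: [-2.0, 0.8, 5.6]
grip_width: 0.751
grip_force: 15.0
time: 16.27
position: [0.4707, -0.0115, 0.2]
tool_rot: [2.223, 2.22, 0.005]
ft_force: [0.8, 0.6, -1.5]
grip_width: 0.751
grip_force: 15.0
time: 16.9
position: [0.5275, 0.1897, 0.1981]
tool_rot: [-2.215, -2.227, 0.002]
ft_force: [0.4, -0.4, -1.4]
grip_width: 0.751
grip_force: 15.0
[0.52756716 0.18713321 0.19825832] [([0.5285, 0.189], 92, 0.1872)] [([0.5288, 0.1848], 92, 0.0508)]
tx 0 ty 1 tz 111 turn 0.03  (alt turn -35.97) j7 -0.30
```

```bash
python3 -m crank '[{"tx":-3,"ty":0,"tz":40,"turn":0},{"tx":-3,"ty":0,"tz":80,"turn":0},{"tx":-3,"ty":0,"tz":100,"turn":0},{"tx":-3,"ty":0,"tz":111,"turn":0},{"tx":-3,"ty":0,"tz":111,"turn":0}]' && python3 -m crank '[{"tx":0,"ty":0,"tz":0,"turn":0},{"tx":0,"ty":0,"tz":0,"turn":0},{"tx":0,"ty":0,"tz":0,"turn":0},{"tx":0,"ty":0,"tz":0,"turn":0}]' 87 && python3 -m crank '[{"tx":0,"ty":0,"tz":-30,"turn":0},{"tx":0,"ty":0,"tz":-80,"turn":0},{"tx":0,"ty":0,"tz":-110,"turn":0},{"tx":-60,"ty":0,"tz":-120,"turn":0},{"tx":-120,"ty":0,"tz":-120,"turn":0}]' && python3 - <<'E'
from h import *
g=[(.528,.187)]
for n in("side","top"):
    p,d=ctrl.get_image(n);P=cloud(n,d)
    print([fitcups(n,P,g,z=z) for z in(.053,.073)])
    print(fitcups(n,P,[(.6,-.418),(.4395,-.375),(.604,-.283)]))
    print([(np.round(r["xyz"],3).tolist(),round(r["confidence"],2)) for r in ctrl.mark_of(n,"nozzle")])
go((.6035,-.2825,.2),0)
E
```

```text
time: 17.58
position: [0.5277, 0.1827, 0.0877]
tool_rot: [-2.222, -2.221, 0.002]
ft_force: [0.0, 0.3, -1.8]
grip_width: 0.757
grip_force: 15.0
time: 18.08
position: [0.5282, 0.1836, 0.0882]
tool_rot: [2.221, 2.222, 0.001]
ft_force: [-0.2, 0.1, 0.3]
grip_width: 0.99
grip_force: 0.0
time: 18.7
position: [0.5288, 0.0627, 0.2093]
tool_rot: [2.217, 2.223, 0.004]
ft_force: [0.6, -1.2, 0.1]
grip_width: 0.999
grip_force: 0.0
[[([0.5292, 0.1813], 133, 0.0528)], [([0.5293, 0.1813], 67, 0.0713)]]
[([0.6007, -0.4185], 141, 0.0462), ([0.4412, -0.3767], 154, 0.0461), ([0.6047, -0.2842], 139, 0.0466)]
[([0.595, 0.358, 0.183], 0.75), ([0.446, -0.27, -0.003], 0.66)]
[[([0.5215, 0.1875], 119, 0.05)], [([0.5273, 0.1834], 64, 0.0722)]]
[([0.5985, -0.4159], 76, 0.0462), ([0.4375, -0.3723], 77, 0.0467), ([0.6026, -0.281], 66, 0.0461)]
[([0.592, 0.358, 0.181], 0.92)]
tx -344 ty 76 tz 8 turn -0.03  (alt turn 35.97) j7 -0.11
```

```bash
python3 -m crank '[{"tx":-60,"ty":13,"tz":0,"turn":0},{"tx":-120,"ty":26,"tz":0,"turn":0},{"tx":-180,"ty":39,"tz":0,"turn":0},{"tx":-240,"ty":52,"tz":0,"turn":0},{"tx":-300,"ty":65,"tz":0,"turn":0}]' && python3 -m crank '[{"tx":-44,"ty":11,"tz":8,"turn":0},{"tx":-44,"ty":11,"tz":30,"turn":0},{"tx":-44,"ty":11,"tz":30,"turn":0}]' && python3 - <<'E'
from h import *
print(fitcups("side",guess=[(.6035,-.2825)]))
go((.6035,-.2825,.06),0)
E
```

```text
time: 19.52
position: [0.5948, -0.2356, 0.2074]
tool_rot: [-2.216, -2.226, -0.001]
ft_force: [0.4, 0.1, 0.5]
grip_width: 0.997
grip_force: 0.0
time: 19.9
position: [0.604, -0.2782, 0.1752]
tool_rot: [-2.216, -2.22, 0.002]
ft_force: [0.0, 0.7, -0.4]
grip_width: 0.996
grip_force: 0.0
[([0.6048, -0.284], 133, 0.0468)]
tx -5 ty -1 tz 117 turn 0.03  (alt turn -35.97) j7 0.66
```

```bash
python3 -m crank '[{"tx":-5,"ty":-1,"tz":55,"turn":0},{"tx":-5,"ty":-1,"tz":100,"turn":0},{"tx":-5,"ty":-1,"tz":117,"turn":0},{"tx":-5,"ty":-1,"tz":117,"turn":0}]' && python3 -m crank '[{"tx":0,"ty":0,"tz":0,"turn":0},{"tx":0,"ty":0,"tz":0,"turn":0},{"tx":0,"ty":0,"tz":0,"turn":0},{"tx":0,"ty":0,"tz":0,"turn":0}]' 50 15 && python3 -m crank '[{"tx":0,"ty":0,"tz":-40,"turn":0},{"tx":0,"ty":0,"tz":-90,"turn":0},{"tx":0,"ty":0,"tz":-140,"turn":0},{"tx":50,"ty":-8,"tz":-140,"turn":0},{"tx":100,"ty":-16,"tz":-140,"turn":0}]' && python3 -m crank '[{"tx":60,"ty":-10,"tz":0,"turn":0},{"tx":120,"ty":-20,"tz":0,"turn":0},{"tx":180,"ty":-30,"tz":0,"turn":0},{"tx":240,"ty":-40,"tz":0,"turn":0},{"tx":300,"ty":-50,"tz":0,"turn":0}]' && python3 -m crank '[{"tx":40,"ty":-6,"tz":0,"turn":0},{"tx":68,"ty":-10,"tz":0,"turn":0},{"tx":68,"ty":-10,"tz":0,"turn":0}]' && python3 - <<'E'
from h import *
for n in("side","top"):
    p,d=ctrl.get_image(n)
    s=ctrl.get_state()['position'];P=cloud(n,d); print(s,fitcups(n,P,[s[:2]],z=s[2]-.011), fitcups(n,P,[(.528,.187)],z=.073))
go((.528,.184,.107),0)
E
```

```text
time: 20.45
position: [0.6038, -0.2842, 0.061]
tool_rot: [-2.218, -2.223, -0.0]
ft_force: [0.5, -0.4, -0.0]
grip_width: 0.998
grip_force: 0.0
time: 20.95
position: [0.604, -0.2857, 0.0623]
tool_rot: [2.22, 2.221, 0.002]
ft_force: [-0.6, 0.6, 5.3]
grip_width: 0.75
grip_force: 15.0
time: 21.58
position: [0.5867, -0.185, 0.2012]
tool_rot: [2.223, 2.219, 0.001]
ft_force: [0.4, 0.8, -2.1]
grip_width: 0.751
grip_force: 15.0
time: 22.2
position: [0.5361, 0.1163, 0.2008]
tool_rot: [-2.221, -2.222, -0.001]
ft_force: [1.5, 0.2, -1.1]
grip_width: 0.748
grip_force: 15.0
time: 22.58
position: [0.5258, 0.1855, 0.2003]
tool_rot: [-2.215, -2.227, 0.001]
ft_force: [0.6, 0.1, -1.1]
grip_width: 0.748
grip_force: 15.0
[0.52644059 0.18302937 0.20043297] [([0.5257, 0.1857], 75, 0.1867)] [([0.5289, 0.1817], 82, 0.0707)]
[0.5268714  0.18158596 0.20059345] [([0.5258, 0.1858], 13, 0.1859)] [([0.5268, 0.1843], 23, 0.071)]
tx 3 ty 1 tz 94 turn 0.00  (alt turn -36.00) j7 -0.28
```

```bash
python3 -m crank '[{"tx":-2,"ty":2,"tz":30,"turn":0},{"tx":-2,"ty":2,"tz":60,"turn":0},{"tx":-2,"ty":2,"tz":82,"turn":0},{"tx":-2,"ty":2,"tz":93,"turn":0},{"tx":-2,"ty":2,"tz":93,"turn":0}]' && python3 -m crank '[{"tx":0,"ty":0,"tz":0,"turn":0},{"tx":0,"ty":0,"tz":0,"turn":0},{"tx":0,"ty":0,"tz":0,"turn":0},{"tx":0,"ty":0,"tz":0,"turn":0}]' 87 && python3 -m crank '[{"tx":0,"ty":0,"tz":-30,"turn":0},{"tx":0,"ty":0,"tz":-80,"turn":0},{"tx":0,"ty":0,"tz":-100,"turn":0},{"tx":-60,"ty":0,"tz":-100,"turn":0},{"tx":-120,"ty":0,"tz":-100,"turn":0}]' && python3 - <<'E'
from h import *
g=[(.528,.187)]
for n in("side","top"):
    p,d=ctrl.get_image(n);P=cloud(n,d)
    print([fitcups(n,P,g,z=z) for z in(.073,.093)])
    print(fitcups(n,P,[(.6,-.418),(.4395,-.375)]))
go((.5995,-.417,.2),0)
E
```

```text
time: 23.3
position: [0.5292, 0.1796, 0.108]
tool_rot: [2.222, 2.22, -0.001]
ft_force: [0.1, -0.0, -1.1]
grip_width: 0.751
grip_force: 15.0
time: 23.8
position: [0.5292, 0.1807, 0.1082]
tool_rot: [2.221, 2.222, 0.001]
ft_force: [-0.6, 0.2, 0.6]
grip_width: 0.991
grip_force: 0.0
time: 24.42
position: [0.5293, 0.0597, 0.2085]
tool_rot: [2.218, 2.224, 0.002]
ft_force: [1.1, -0.2, -0.1]
grip_width: 0.999
grip_force: 0.0
[[([0.5313, 0.1795], 117, 0.0725)], [([0.5308, 0.1805], 51, 0.0909)]]
[([0.6007, -0.4188], 145, 0.0462), ([0.4413, -0.3765], 135, 0.0465)]
[[([0.5233, 0.1808], 115, 0.0708)], [([0.5282, 0.1832], 76, 0.0923)]]
[([0.5984, -0.4162], 72, 0.0463), ([0.4375, -0.373], 67, 0.0465)]
tx -468 ty 75 tz 10 turn -0.13  (alt turn 35.87) j7 -0.09
```

```bash
python3 -m crank '[{"tx":-60,"ty":10,"tz":0,"turn":0},{"tx":-120,"ty":20,"tz":0,"turn":0},{"tx":-180,"ty":30,"tz":0,"turn":0},{"tx":-240,"ty":40,"tz":0,"turn":0},{"tx":-300,"ty":50,"tz":0,"turn":0}]' && python3 - <<'E'
from h import *
for n in("top","side"):
    P=cloud(n,np.load(f"/tmp/{n}0.npy")).reshape(-1,3)
    q=P[(P[:,2]>.06)&(P[:,2]<.4)&(P[:,1]<-.44)&(P[:,1]>-.75)&(P[:,0]>.35)&(P[:,0]<.85)]
    print(n,len(q),q.max(0),cv2.boxPoints(cv2.minAreaRect((q[:,:2]*1000).astype(np.float32))).round().tolist())
print(fitcups("side",guess=[(.5995,-.417)]))
go((.5995,-.417,.2),0)
E
```

```text
time: 25.15
position: [0.5798, -0.2406, 0.208]
tool_rot: [2.219, 2.223, 0.001]
ft_force: [0.6, 0.2, -0.3]
grip_width: 1.002
grip_force: 0.0
top 4800 [ 0.80149997 -0.50836256  0.19267506] [[581.0, -527.0], [634.0, -782.0], [803.0, -747.0], [750.0, -492.0]]
side 9432 [ 0.8005226  -0.51136522  0.19224851] [[584.0, -530.0], [635.0, -783.0], [803.0, -749.0], [752.0, -496.0]]
[([0.6003, -0.4186], 146, 0.0465)]
tx -165 ty 24 tz 10 turn -0.11  (alt turn 35.89) j7 0.60
```

```bash
python3 -m crank '[{"tx":-60,"ty":9,"tz":0,"turn":0},{"tx":-120,"ty":18,"tz":0,"turn":0},{"tx":-165,"ty":24,"tz":10,"turn":0.1},{"tx":-167,"ty":24,"tz":30,"turn":0.1},{"tx":-167,"ty":24,"tz":30,"turn":0.1}]' && python3 - <<'E'
from h import *
print(fitcups("side",guess=[(.5995,-.417)]))
go((.5995,-.417,.06),0)
E
```

```text
time: 25.82
position: [0.6027, -0.4046, 0.1753]
tool_rot: [-2.227, -2.209, 0.0]
ft_force: [0.8, 0.9, 0.0]
grip_width: 1.002
grip_force: 0.0
[([0.6004, -0.4184], 141, 0.0467)]
tx -13 ty -4 tz 117 turn -0.08  (alt turn 35.92) j7 0.85
```

```bash
python3 -m crank '[{"tx":-13,"ty":-3,"tz":55,"turn":0},{"tx":-13,"ty":-3,"tz":95,"turn":0},{"tx":-13,"ty":-3,"tz":95,"turn":0}]' && python3 -c "
from h import *
go((.5995,-.417,.06),0)"
```

```text
time: 26.25
position: [0.5999, -0.4154, 0.0802]
tool_rot: [-2.223, -2.211, -0.001]
ft_force: [-0.9, -0.4, -0.3]
grip_width: 1.002
grip_force: 0.0
tx -2 ty -0 tz 20 turn -0.06  (alt turn 35.94) j7 0.90
```

```bash
python3 -m crank '[{"tx":-1,"ty":0,"tz":12,"turn":0},{"tx":-1,"ty":0,"tz":20,"turn":0},{"tx":-1,"ty":0,"tz":20,"turn":0}]' && python3 -m crank '[{"tx":0,"ty":0,"tz":0,"turn":0},{"tx":0,"ty":0,"tz":0,"turn":0},{"tx":0,"ty":0,"tz":0,"turn":0},{"tx":0,"ty":0,"tz":0,"turn":0}]' 50 15 && python3 -m crank '[{"tx":0,"ty":0,"tz":-40,"turn":0},{"tx":0,"ty":0,"tz":-90,"turn":0},{"tx":0,"ty":0,"tz":-145,"turn":0},{"tx":50,"ty":-6,"tz":-145,"turn":0},{"tx":100,"ty":-12,"tz":-145,"turn":0}]' && python3 -m crank '[{"tx":55,"ty":-7,"tz":0,"turn":0},{"tx":110,"ty":-14,"tz":0,"turn":0},{"tx":165,"ty":-21,"tz":0,"turn":0},{"tx":220,"ty":-28,"tz":0,"turn":0},{"tx":275,"ty":-34,"tz":0,"turn":0}]' && python3 -m crank '[{"tx":55,"ty":-6,"tz":0,"turn":0},{"tx":110,"ty":-12,"tz":0,"turn":0},{"tx":165,"ty":-19,"tz":0,"turn":0},{"tx":220,"ty":-25,"tz":0,"turn":0},{"tx":220,"ty":-25,"tz":0,"turn":0}]' && python3 - <<'E'
from h import *
for n in("side","top"):
    p,d=ctrl.get_image(n)
    s=ctrl.get_state()['position'];P=cloud(n,d); print(s,fitcups(n,P,[s[:2]],z=s[2]-.011), fitcups(n,P,[(.528,.183)],z=.093))
go((.529,.183,.127),0)
E
```

```text
time: 26.62
position: [0.6004, -0.4201, 0.0632]
tool_rot: [2.23, 2.212, 0.001]
ft_force: [-0.1, -0.2, -0.9]
grip_width: 1.002
grip_force: 0.0
time: 27.12
position: [0.6002, -0.4205, 0.0633]
tool_rot: [2.23, 2.212, 0.0]
ft_force: [-0.0, 0.1, 2.0]
grip_width: 0.751
grip_force: 15.2
time: 27.75
position: [0.5886, -0.32, 0.2083]
tool_rot: [2.232, 2.21, 0.001]
ft_force: [0.3, 0.6, -1.0]
grip_width: 0.748
grip_force: 14.9
time: 28.38
position: [0.5565, -0.0432, 0.2077]
tool_rot: [-2.23, -2.212, -0.001]
ft_force: [0.8, 0.4, -1.9]
grip_width: 0.75
grip_force: 14.9
time: 29.0
position: [0.5322, 0.1818, 0.2071]
tool_rot: [-2.218, -2.221, -0.0]
ft_force: [0.1, -1.4, -1.8]
grip_width: 0.743
grip_force: 14.9
[0.53303102 0.17775885 0.20728704] [([0.5325, 0.1816], 76, 0.1935)] [([0.5301, 0.1808], 89, 0.0907)]
[0.53368199 0.17529945 0.20752635] [([nan, nan], 7, 0.1934)] [([0.5288, 0.1842], 15, 0.0918)]
tx 8 ty -5 tz 81 turn -0.08  (alt turn 35.92) j7 -0.25
```

```bash
python3 -m crank '[{"tx":4,"ty":-4,"tz":30,"turn":0},{"tx":4,"ty":-4,"tz":30,"turn":0},{"tx":4,"ty":-4,"tz":30,"turn":0}]' && python3 - <<'E'
from h import *
for n in("side","top"):
    p,d=ctrl.get_image(n)
    s=ctrl.get_state()['position'];P=cloud(n,d); print(s,fitcups(n,P,[s[:2]],z=s[2]-.014), fitcups(n,P,[(.528,.183)],z=.093))
go((.529,.183,.1285),0)
E
```

```text
time: 29.48
position: [0.5308, 0.1779, 0.1787]
tool_rot: [2.233, 2.209, 0.001]
ft_force: [0.3, 0.2, -0.0]
grip_width: 0.74
grip_force: 14.9
[0.53104713 0.178271   0.17904382] [([0.5321, 0.1791], 96, 0.1627)] [([0.5305, 0.1813], 54, 0.0908)]
[0.53108947 0.17855556 0.17911671] [([0.531, 0.1824], 11, 0.1625)] [([0.5279, 0.1841], 14, 0.0931)]
tx 4 ty -2 tz 51 turn -0.11  (alt turn 35.89) j7 -0.25
```

```bash
python3 -m crank '[{"tx":2,"ty":-2,"tz":18,"turn":0},{"tx":2,"ty":-2,"tz":34,"turn":0},{"tx":2,"ty":-2,"tz":44,"turn":0},{"tx":2,"ty":-2,"tz":50,"turn":0},{"tx":2,"ty":-2,"tz":50,"turn":0}]' && python3 -m crank '[{"tx":0,"ty":0,"tz":0,"turn":0},{"tx":0,"ty":0,"tz":0,"turn":0},{"tx":0,"ty":0,"tz":0,"turn":0},{"tx":0,"ty":0,"tz":0,"turn":0}]' 87 && python3 -m crank '[{"tx":0,"ty":0,"tz":-30,"turn":0},{"tx":0,"ty":0,"tz":-80,"turn":0},{"tx":0,"ty":0,"tz":-80,"turn":0},{"tx":-60,"ty":0,"tz":-80,"turn":0},{"tx":-120,"ty":0,"tz":-80,"turn":0}]' && python3 - <<'E'
from h import *
g=[(.528,.183)]
for n in("side","top"):
    p,d=ctrl.get_image(n);P=cloud(n,d)
    print([fitcups(n,P,g,z=z) for z in(.093,.113)])
    print(fitcups(n,P,[(.4395,-.375)]))
go((.4395,-.375,.22),0)
E
```

```text
time: 30.2
position: [0.529, 0.1806, 0.1283]
tool_rot: [2.231, 2.21, 0.001]
ft_force: [0.9, -1.5, 2.0]
grip_width: 0.742
grip_force: 14.9
time: 30.7
position: [0.528, 0.1815, 0.1279]
tool_rot: [-2.23, -2.212, -0.0]
ft_force: [0.6, 0.1, -0.2]
grip_width: 0.991
grip_force: 0.0
time: 31.32
position: [0.5267, 0.0604, 0.2073]
tool_rot: [2.228, 2.215, -0.001]
ft_force: [0.8, -0.4, 0.3]
grip_width: 0.998
grip_force: 0.0
[[([0.5331, 0.1798], 99, 0.0922)], [([0.53, 0.1807], 42, 0.1111)]]
[([0.4413, -0.3767], 145, 0.0465)]
[[([0.5266, 0.1787], 115, 0.0901)], [([0.5279, 0.1832], 76, 0.1115)]]
[([0.4376, -0.3725], 70, 0.0461)]
tx -429 ty -79 tz -11 turn -0.22  (alt turn 35.78) j7 -0.09
```

```bash
python3 -m crank '[{"tx":-60,"ty":-11,"tz":0,"turn":0},{"tx":-120,"ty":-22,"tz":0,"turn":0},{"tx":-180,"ty":-33,"tz":0,"turn":0},{"tx":-240,"ty":-44,"tz":0,"turn":0},{"tx":-300,"ty":-55,"tz":0,"turn":-0.2}]' && python3 -m crank '[{"tx":-60,"ty":-11,"tz":0,"turn":0},{"tx":-120,"ty":-20,"tz":0,"turn":0},{"tx":-129,"ty":-24,"tz":20,"turn":0},{"tx":-129,"ty":-24,"tz":30,"turn":0},{"tx":-129,"ty":-24,"tz":30,"turn":0}]' && python3 - <<'E'
from h import *
print(fitcups("side",guess=[(.4395,-.375)]))
go((.4395,-.375,.062),0)
E
```

```text
time: 32.05
position: [0.469, -0.2393, 0.2075]
tool_rot: [-2.209, -2.233, -0.003]
ft_force: [0.5, 1.1, 0.6]
grip_width: 1.002
grip_force: 0.0
time: 32.67
position: [0.4475, -0.3647, 0.1764]
tool_rot: [-2.206, -2.233, -0.001]
ft_force: [0.9, -1.1, 0.4]
grip_width: 0.998
grip_force: 0.0
[([0.4411, -0.3767], 140, 0.0466)]
tx -10 ty -9 tz 115 turn 0.14  (alt turn -35.86) j7 0.94
```

```bash
python3 -m crank '[{"tx":-10,"ty":-8,"tz":40,"turn":0.14},{"tx":-10,"ty":-8,"tz":80,"turn":0.14},{"tx":-10,"ty":-8,"tz":80,"turn":0.14}]' && python3 -c "
from h import *
go((.4395,-.375,.062),0)"
```

```text
time: 33.1
position: [0.4387, -0.3745, 0.0961]
tool_rot: [-2.218, -2.218, -0.0]
ft_force: [-0.0, -0.1, 0.4]
grip_width: 1.001
grip_force: 0.0
tx -1 ty 1 tz 34 turn -0.00  (alt turn 36.00) j7 1.01
```

```bash
python3 -m crank '[{"tx":-1,"ty":0,"tz":20,"turn":0},{"tx":-1,"ty":0,"tz":34,"turn":0},{"tx":-1,"ty":0,"tz":34,"turn":0}]' && python3 -m crank '[{"tx":0,"ty":0,"tz":0,"turn":0},{"tx":0,"ty":0,"tz":0,"turn":0},{"tx":0,"ty":0,"tz":0,"turn":0},{"tx":0,"ty":0,"tz":0,"turn":0}]' 50 15 && python3 -m crank '[{"tx":0,"ty":0,"tz":-40,"turn":0},{"tx":0,"ty":0,"tz":-90,"turn":0},{"tx":0,"ty":0,"tz":-140,"turn":0},{"tx":0,"ty":0,"tz":-180,"turn":0},{"tx":50,"ty":8,"tz":-180,"turn":0}]' && python3 -m crank '[{"tx":55,"ty":9,"tz":0,"turn":0},{"tx":110,"ty":18,"tz":0,"turn":0},{"tx":165,"ty":27,"tz":0,"turn":0},{"tx":220,"ty":36,"tz":0,"turn":0},{"tx":275,"ty":45,"tz":0,"turn":0}]' && python3 -m crank '[{"tx":55,"ty":8,"tz":0,"turn":0},{"tx":110,"ty":16,"tz":0,"turn":0},{"tx":165,"ty":24,"tz":0,"turn":0},{"tx":215,"ty":32,"tz":0,"turn":0},{"tx":232,"ty":36,"tz":0,"turn":0}]' && python3 -m crank '[{"tx":0,"ty":0,"tz":0,"turn":0},{"tx":0,"ty":0,"tz":0,"turn":0}]' && python3 - <<'E'
from h import *
for n in("side","top"):
    p,d=ctrl.get_image(n)
    s=ctrl.get_state()['position'];P=cloud(n,d); print(s,fitcups(n,P,[s[:2]],z=s[2]-.014), fitcups(n,P,[(.528,.183)],z=.113))
go((.529,.182,.149),0)
E
```

```text
time: 33.48
position: [0.4387, -0.378, 0.0632]
tool_rot: [-2.224, -2.217, 0.0]
ft_force: [-0.3, -0.8, -0.5]
grip_width: 0.996
grip_force: 0.0
time: 33.98
position: [0.4392, -0.3788, 0.0644]
tool_rot: [2.224, 2.217, 0.001]
ft_force: [0.3, 0.2, 2.3]
grip_width: 0.737
grip_force: 14.9
time: 34.6
position: [0.4458, -0.3342, 0.2474]
tool_rot: [2.23, 2.202, -0.002]
ft_force: [0.3, -0.3, -1.1]
grip_width: 0.739
grip_force: 14.9
time: 35.22
position: [0.4927, -0.0519, 0.2441]
tool_rot: [-2.224, -2.218, -0.003]
ft_force: [0.5, 0.3, -0.9]
grip_width: 0.737
grip_force: 14.9
time: 35.85
position: [0.5288, 0.1823, 0.2431]
tool_rot: [-2.218, -2.224, 0.001]
ft_force: [0.1, -0.0, -1.6]
grip_width: 0.743
grip_force: 14.9
time: 36.1
position: [0.5298, 0.1756, 0.2439]
tool_rot: [2.228, 2.214, -0.001]
ft_force: [-0.4, -0.4, -0.6]
grip_width: 0.738
grip_force: 14.9
[0.52979956 0.17563597 0.24409587] [([0.5296, 0.1774], 95, 0.2271)] [([0.5302, 0.1806], 88, 0.1107)]
[0.52980251 0.17592338 0.24419899] [([0.5294, 0.1799], 14, 0.228)] [([0.5275, 0.1843], 18, 0.1133)]
tx 6 ty -1 tz 95 turn -0.07  (alt turn 35.93) j7 -0.28
```

```bash
python3 -m crank '[{"tx":3,"ty":0,"tz":30,"turn":0},{"tx":3,"ty":0,"tz":60,"turn":0},{"tx":3,"ty":0,"tz":80,"turn":0},{"tx":3,"ty":0,"tz":93,"turn":0},{"tx":3,"ty":0,"tz":93,"turn":0}]' && python3 -m crank '[{"tx":0,"ty":0,"tz":0,"turn":0},{"tx":0,"ty":0,"tz":0,"turn":0},{"tx":0,"ty":0,"tz":0,"turn":0},{"tx":0,"ty":0,"tz":0,"turn":0}]' 87 && python3 -m crank '[{"tx":0,"ty":0,"tz":-30,"turn":0},{"tx":0,"ty":0,"tz":-80,"turn":0},{"tx":0,"ty":0,"tz":-130,"turn":0},{"tx":-60,"ty":0,"tz":-170,"turn":0},{"tx":-120,"ty":0,"tz":-200,"turn":0}]' && python3 - <<'E'
from h import *
g=[(.528,.183)]
def px(n,u,v,z):
    K,D,Rm,t=cam(n); r=Rm@np.append(cv2.undistortPoints(np.array([[[u,v]]],float),K,D).ravel(),1); return (t+r*(z-t[2])/r[2]).round(4)
for n in("side","top"):
    p,d=ctrl.get_image(n);P=cloud(n,d)
    print([fitcups(n,P,g,z=z) for z in(.053,.113,.133)])
    print([(np.round(r["xyz"],3).tolist(),round(r["confidence"],2)) for q in("cup1","nozzle","drain") for r in ctrl.mark_of(n,q)])
    b=cv2.cvtColor(p,cv2.COLOR_RGB2BGR); b=b[120:270,140:320] if n=="side" else b[140:290,140:320]
    cv2.imwrite(f"pics/st_{n}.png",cv2.resize(b,None,fx=4,fy=4,interpolation=cv2.INTER_CUBIC))
E
```

```text
time: 36.83
position: [0.5293, 0.1803, 0.1507]
tool_rot: [-2.226, -2.216, 0.002]
ft_force: [-1.1, 0.1, -0.7]
grip_width: 0.737
grip_force: 14.9
time: 37.33
position: [0.5298, 0.1813, 0.1513]
tool_rot: [2.225, 2.218, 0.001]
ft_force: [-0.1, 0.9, 0.4]
grip_width: 0.989
grip_force: 0.0
time: 37.95
position: [0.5295, 0.0731, 0.3462]
tool_rot: [2.222, 2.22, 0.002]
ft_force: [0.9, 0.0, -0.7]
grip_width: 0.996
grip_force: 0.0
[[([0.5307, 0.1839], 73, 0.0528)], [([0.5296, 0.1804], 143, 0.1124)], [([0.5297, 0.1813], 95, 0.1305)]]
[([0.527, 0.187, 0.087], 0.87), ([0.498, -0.491, -0.002], 0.7), ([0.575, -0.02, 0.0], 0.67), ([0.528, 0.185, 0.002], 0.6), ([0.526, 0.187, 0.025], 0.55), ([0.528, 0.182, 0.043], 0.49), ([0.534, 0.183, 0.067], 0.47), ([0.592, 0.361, 0.184], 0.58), ([0.525, 0.189, 0.008], 0.78)]
[[([nan, nan], 2, 0.0507)], [([0.5292, 0.1766], 40, 0.1105)], [([0.528, 0.1825], 40, 0.1332)]]
[([0.577, -0.025, 0.001], 0.84), ([0.501, -0.496, -0.002], 0.82), ([0.531, 0.188, 0.088], 0.5), ([0.592, 0.354, 0.183], 0.86)]
```

View pics/st_side.png

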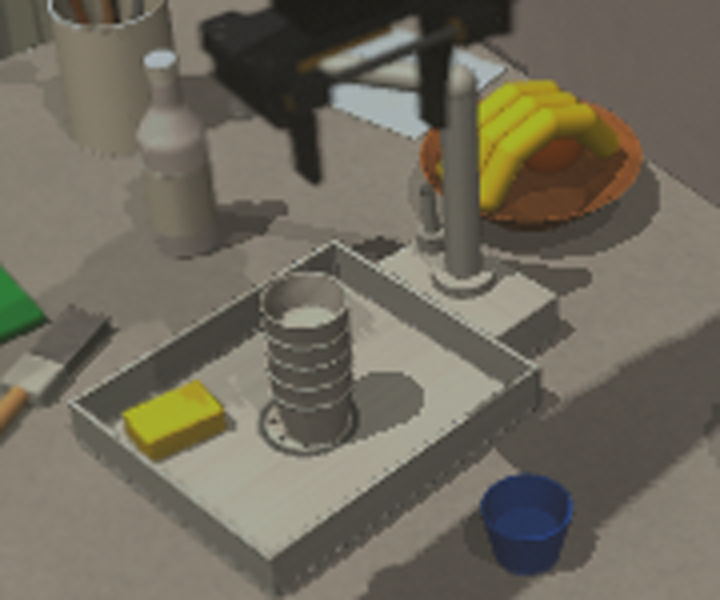

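View pics/st_top.png

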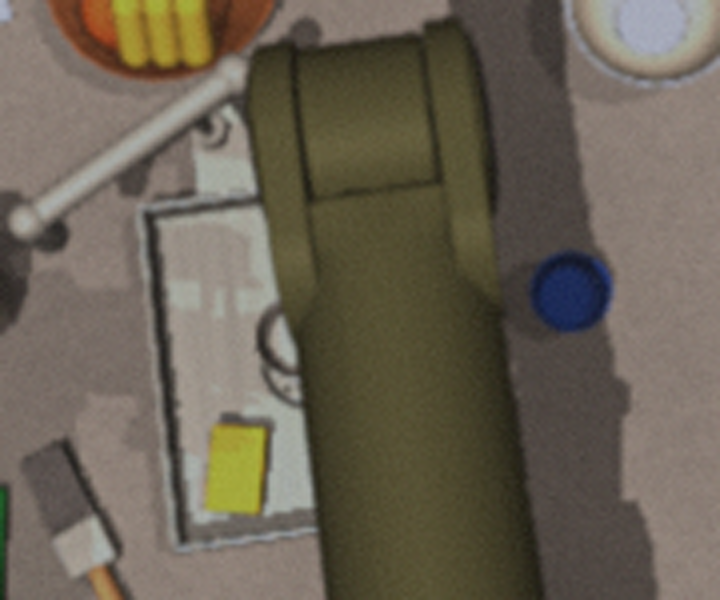

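The side crop shows five cups nested on the strainer. The top rim is at 0.132 m (0.133 expected) and the stack sits about 8 mm from the drain centre. The spout is still aside. Next I swing it back.

```bash
python3 -m crank '[{"tx":60,"ty":25,"tz":0,"turn":0},{"tx":120,"ty":50,"tz":0,"turn":0},{"tx":180,"ty":75,"tz":0,"turn":0},{"tx":230,"ty":95,"tz":0,"turn":0},{"tx":245,"ty":98,"tz":0,"turn":0}]' 70 && python3 -m crank '[{"tx":0,"ty":0,"tz":0,"turn":-2},{"tx":0,"ty":0,"tz":0,"turn":-4},{"tx":0,"ty":0,"tz":0,"turn":-6},{"tx":0,"ty":0,"tz":0,"turn":-7.4},{"tx":0,"ty":0,"tz":0,"turn":-7.4}]' && python3 -c "
from h import *
p,d=ctrl.get_image('side'); print([(np.round(r['xyz'],3).tolist(),round(r['confidence'],2)) for r in ctrl.mark_of('side','spout_grip')+ctrl.mark_of('side','nozzle')])
go((.627,.312,.24),37.5)"
```

```text
time: 38.98
position: [0.6268, 0.3254, 0.3399]
tool_rot: [-2.215, -2.226, 0.008]
ft_force: [0.1, -0.2, -0.7]
grip_width: 0.801
grip_force: 0.0
time: 39.6
position: [0.6276, 0.3184, 0.3439]
tool_rot: [-1.407, -2.808, 0.001]
ft_force: [0.4, -0.8, -0.4]
grip_width: 0.808
grip_force: 0.0
[([0.626, 0.314, 0.235], 0.75), ([0.592, 0.357, 0.184], 0.85)]
tx -5 ty -4 tz 104 turn -0.15  (alt turn 35.85) j7 0.30
```

```bash
python3 -m crank '[{"tx":-5,"ty":-4,"tz":40,"turn":0},{"tx":-5,"ty":-4,"tz":75,"turn":0},{"tx":-5,"ty":-4,"tz":104,"turn":0},{"tx":-5,"ty":-4,"tz":104,"turn":0}]' && python3 -m crank '[{"tx":0,"ty":0,"tz":0,"turn":0},{"tx":0,"ty":0,"tz":0,"turn":0},{"tx":0,"ty":0,"tz":0,"turn":0},{"tx":0,"ty":0,"tz":0,"turn":0},{"tx":0,"ty":0,"tz":0,"turn":0}]' 30 10 && python3 -m crank '[{"tx":-1,"ty":-12,"tz":0,"turn":-1.2},{"tx":-3,"ty":-25,"tz":0,"turn":-2.4},{"tx":-6,"ty":-37,"tz":0,"turn":-3.6},{"tx":-10,"ty":-49,"tz":0,"turn":-4.8},{"tx":-16,"ty":-60,"tz":0,"turn":-6}]' && python3 -m crank '[{"tx":-1,"ty":-12,"tz":0,"turn":-1.2},{"tx":-3,"ty":-25,"tz":0,"turn":-2.4},{"tx":-6,"ty":-37,"tz":0,"turn":-3.6},{"tx":-9,"ty":-46,"tz":0,"turn":-4.5},{"tx":-13,"ty":-55,"tz":0,"turn":-5.5}]' && python3 -m crank '[{"tx":0,"ty":0,"tz":0,"turn":0},{"tx":0,"ty":0,"tz":0,"turn":0}]' && python3 - <<'E'
from h import *
s=ctrl.get_state();h=np.array([.700,.217]);d=h-s['position'][:2];print(s['position'],np.degrees(np.arctan2(d[1],d[0])),np.hypot(*d))
for n in("side","top"):
    p,d=ctrl.get_image(n); print([(np.round(r["xyz"],3).tolist(),round(r["confidence"],2)) for r in ctrl.mark_of(n,"nozzle")])
go((.700-.12*np.cos(np.radians(8.3)),.217-.12*np.sin(np.radians(8.3)),.24),98.3)
E
```

```text
time: 40.25
position: [0.6263, 0.3118, 0.2377]
tool_rot: [-1.406, -2.806, 0.007]
ft_force: [-0.4, 0.2, 0.7]
grip_width: 0.803
grip_force: 0.0
time: 40.88
position: [0.6279, 0.312, 0.2406]
tool_rot: [1.406, 2.809, 0.001]
ft_force: [-0.5, 0.8, 0.8]
grip_width: 0.373
grip_force: 0.0
time: 41.5
position: [0.5891, 0.2638, 0.2405]
tool_rot: [0.625, 3.079, 0.002]
ft_force: [-0.3, 0.6, -0.4]
grip_width: 0.347
grip_force: 0.8
time: 42.12
position: [0.5798, 0.208, 0.2406]
tool_rot: [-0.124, 3.138, 0.002]
ft_force: [1.4, 1.2, -0.7]
grip_width: 0.349
grip_force: 0.7
time: 42.38
position: [0.5796, 0.2079, 0.2404]
tool_rot: [0.117, -3.139, -0.0]
ft_force: [-0.6, -0.3, 0.1]
grip_width: 0.338
grip_force: 0.0
[0.57963396 0.2078602  0.24044361] 4.34233108634699 0.12071255068756187
[([0.523, 0.21, 0.188], 0.93)]
[([0.525, 0.208, 0.181], 0.75), ([0.7, 0.216, 0.234], 0.43)]
tx -1 ty -8 tz 0 turn -0.79  (alt turn 35.21) j7 1.37
```

```bash
python3 -m crank '[{"tx":0,"ty":-7,"tz":0,"turn":-0.6},{"tx":0,"ty":-13,"tz":0,"turn":-1.2},{"tx":0,"ty":-13,"tz":0,"turn":-1.2}]' && python3 -m crank '[{"tx":0,"ty":4,"tz":0,"turn":0},{"tx":0,"ty":4,"tz":0,"turn":0},{"tx":0,"ty":4,"tz":0,"turn":0},{"tx":0,"ty":4,"tz":0,"turn":0}]' 70 && python3 -m crank '[{"tx":0,"ty":0,"tz":-30,"turn":0},{"tx":0,"ty":0,"tz":-70,"turn":0},{"tx":0,"ty":0,"tz":-120,"turn":0},{"tx":0,"ty":50,"tz":-130,"turn":0},{"tx":0,"ty":100,"tz":-130,"turn":0}]' && python3 -m crank '[{"tx":0,"ty":60,"tz":0,"turn":0},{"tx":0,"ty":120,"tz":0,"turn":0},{"tx":0,"ty":180,"tz":0,"turn":0},{"tx":0,"ty":180,"tz":0,"turn":0}]' && python3 - <<'E'
from h import *
for n in("side","top"):
    p,d=ctrl.get_image(n); P=cloud(n,d);print([(np.round(r["xyz"],3).tolist(),round(r["confidence"],2)) for q in("nozzle","drain","jar","sponge","mug","soap","shaker") for r in ctrl.mark_of(n,q)[:1]])
    print(fitcups(n,P,[(.529,.182)],z=.133))
    b=cv2.cvtColor(p,cv2.COLOR_RGB2BGR); cv2.imwrite(f"pics/end_{n}.png",b)
    if n=="side": cv2.imwrite("pics/end.png",cv2.resize(b[120:270,140:320],None,fx=4,fy=4,interpolation=cv2.INTER_CUBIC))
E
```

```text
time: 42.95
position: [0.5807, 0.1944, 0.2404]
tool_rot: [0.281, -3.129, 0.0]
ft_force: [0.0, -0.2, 0.6]
grip_width: 0.346
grip_force: 0.0
time: 43.45
position: [0.58, 0.1985, 0.2404]
tool_rot: [-0.282, 3.129, -0.0]
ft_force: [0.2, 0.1, 0.4]
grip_width: 0.711
grip_force: 0.0
time: 44.08
position: [0.5627, 0.2975, 0.3725]
tool_rot: [-0.279, 3.126, 0.003]
ft_force: [-0.3, 0.2, -0.9]
grip_width: 0.801
grip_force: 0.0
time: 44.58
position: [0.5258, 0.4808, 0.3678]
tool_rot: [0.298, -3.124, -0.001]
ft_force: [-0.3, -0.5, 0.4]
grip_width: 0.806
grip_force: 0.0
[([0.527, 0.192, 0.185], 0.66), ([0.525, 0.192, 0.004], 0.66), ([0.45, -0.266, -0.001], 0.93), ([0.435, 0.244, 0.002], 0.67), ([0.726, -0.237, -0.004], 0.57), ([0.573, 0.461, -0.006], 0.87), ([0.678, -0.341, 0.002], 0.66)]
[([0.5295, 0.1815], 92, 0.1309)]
[([0.528, 0.189, 0.184], 0.77), ([0.526, 0.19, 0.005], 0.84), ([0.447, -0.273, 0.003], 0.8), ([0.435, 0.247, 0.01], 0.75), ([0.727, -0.243, 0.003], 0.8), ([0.575, 0.467, 0.0], 0.71), ([0.683, -0.341, -0.001], 0.49)]
[([0.5279, 0.1836], 64, 0.1317)]
```

View pics/end.png

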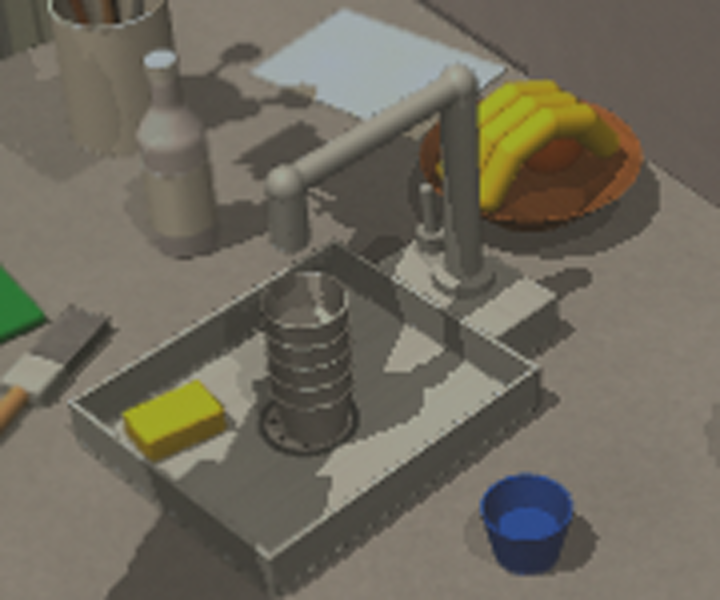

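View pics/end_top.png

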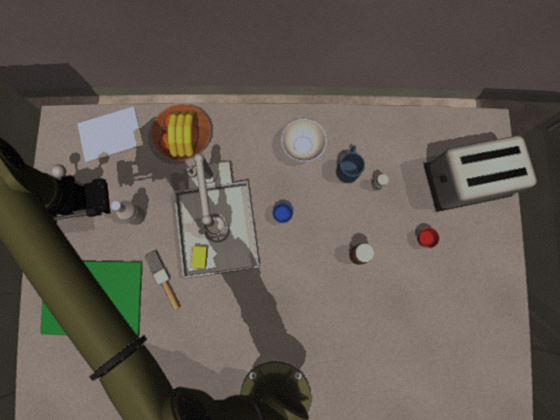

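The picture shows the spout over the five-cup stack, the nozzle at about (0.5275, 0.190), and every bystander where it began. The arm is near the utensils, so I'll back it off a little and hand in.

```bash
python3 -m crank '[{"tx":0,"ty":-40,"tz":-20,"turn":0},{"tx":0,"ty":-70,"tz":-40,"turn":0},{"tx":0,"ty":-70,"tz":-40,"turn":0},{"tx":0,"ty":-70,"tz":-40,"turn":0}]' && python3 -c "
from h import *
print(ctrl.get_state()['qd'].round(3)); print(ctrl.close_job())"
```

```text
time: 45.88
position: [0.5422, 0.4055, 0.4108]
tool_rot: [-0.283, 3.129, 0.002]
ft_force: [0.4, 0.7, -1.4]
grip_width: 0.802
grip_force: 0.0
[-0.015  0.021 -0.016  0.011  0.     0.    -0.   ]
the job is handed in; nothing more can be done
None
```

I handed the job in at about 46 s; no verdict came back. By the last camera readings, all five steel cups are nested upright about 8 mm from the drain centre, the nozzle is back within about 3 mm of the drain, and the bystanders and both look-alikes stand where they were.

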